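# Roll the air cylinder up the test ramp and hold it against the spring stop

## Robot

A 6-joint arm with a two-finger parallel gripper is mounted at the origin on the work surface. World frame = base frame: x ahead of the robot, y to its left, z up, the work surface at z = 0. Lengths are in m, angles in rad, forces in N, time in s.
With the tool pointing down it reaches from about 0.35 to 0.975 m from the base axis. Payload 4.9 kg.
Tool frame: the origin (TCP) lies at the very end of the fingers, on their centre line; the grasp point (between the pads) lies 19 mm behind it; z points along the fingers, y is the line along which they close (so a half turn about z gives the same grasp; the last joint's range is limited). The gripper opens to 85 mm and grips with 20 to 120 N. Pads are 22 mm wide; open, the fingers measure 114 mm over their backs; the gripper's body (76 mm by 85 mm) begins 54 mm behind the grasp point. The pads swing forward as they close: fully open they stand 13 mm farther back than shut.
Start: joints at [-1.272, 0.053, 1.613, -0, 1.476, -0.119], TCP at [0.254, -0.571, 0.231] pointing down, gripper open.
Joint ranges: [-3.01, 3.01], [-1.01, 2.22], [0.06, 2.58], [-1.02, 4.17], [0.09, 2.62], [-3.14, 3.14]. Speed limits (rad/s): [2.57, 2.57, 3.14, 3.14, 3.14, 3.14].

## Interface

Orientations are given as a rotation vector (axis times angle).
In Python, from station import ctrl gives the robot as it stands.
- The arm moves only by the shell command python3 -m crank 'ROWS' [OPENING] [FORCE]. ROWS is text: rows parted by semicolons, each of 4 numbers parted by spaces: the shift along the world's x, y, z in units of 0.5 m (1.0 is 0.5 m), then the turn about the world's z in units of 90 degrees (1.0 is 90 degrees). In form: x y z turn; .... A call has exactly 5 rows; each row shifts and turns the commanded pose from where the row before left it; what a row does not reach is not made up. A row lasts 1/12 s, in which the tool goes at most 41.7 mm and 7.16 degrees, less where a joint would pass 70% of its speed; a pose out of reach is approached as far as the arm can. A call with a number of a shift or a turn outside -1 to 1 is refused whole. A call with a gripper value outside its range is refused whole. OPENING is the opening in per cent of the stroke, from 0 (shut) to 100 (fully open), set as the call begins (- or left out, the last holds). The fingers move at their own pace and stop on an object; FORCE is the grip in N (left out, the last holds). Time passes only in rows, so rows that do not move let the fingers close, or fill a call up. It gives the time, the measured TCP pose, the force, the opening and the grip force at its end, in the units of the state.
- ctrl.get_obs(): the state, without advancing time (a new reading comes with each control period).
- ctrl.get_image(name): name is "scene" or "top" or "wrist"; returns (picture, depth): 384x512x3 uint8, red, green, blue; 384x512 float32, m along the optical axis (not along the pixel's ray), 0 where there is no reading.
- ctrl.get_calibration(name): a dict with "fx", "fy", "cx", "cy" (pixels), "extrinsics" (4x4, takes a point from world to camera coordinates). Camera axes: x right, y down, z forward; pixel columns grow to the right and rows downward; lengths in m; the calibration is good to about 2 mm. A picture is of the moment at which its call begins: read the wrist's pose just before it. get_calibration takes no time and is no camera call; for the wrist camera it gives the pose at the moment of the call.
- ctrl.finish_job(): hands the job in; it is judged then, once.
The state is a dict: "t": time; "q": joint angles; "dq": joint speeds; "effort": joint torques, N m; "tool_pos": TCP position; "tool_rot": TCP orientation; "contact_force": force on the tool from outside, world axes, zero at the start; "wrist_torque": the same for the moment, N m; "opening": finger opening in m; "grip_force": force on a finger pad.
Only numpy, scipy, OpenCV 4.12 (cv2) and the standard library are available. Lean on these libraries where they do the work, as an engineer would, in place of code of your own. Each camera call takes 0.05 s, during which the arm holds its last target. There are 200 camera calls.

## Task

Roll the small air cylinder up the test ramp by pushing it slowly from behind with the fingers, without grasping or lifting it and without letting it run back, until it presses the spring-loaded stop plate at the top fully home. Finish still holding the cylinder pressed there with the fingers, since it rolls back down by itself when let go. Leave the other things on the bench where they are.

Things in the scene. Friction and masses are not known exactly. Their poses are not given: they have to be found in the camera images.
- air_cylinder: Blue air cylinder lying across the ramp, at first against the lip at its foot; 0.4 to 0.7 kg, rolls freely. Barrel 72 mm in diameter, 150 mm long, with a brass neck and black valve cap 34 mm wide at one end. Origin on its axis; its y axis runs along the cylinder to the valve: barrel from y = -85 to +65 mm (middle at -10), valve ends at +96. Its x and z axes turn as it rolls.
- slope (a point): Foot of the ramp's sloping board: on its surface, midway across, at the uphill face of the foot lip, 20 mm above the bench. x points up the slope (9 degrees), y across it, z square off the board. Board to x = 318 mm, 244 mm wide; side rails 16 mm high at y = +-111 mm; foot lip 8 mm high, x = -8 to 0. Resting cylinder's axis: x = 23, z = 36 mm. Fixed end block: x = 286 to 302, 48 mm high.
- plate_face (a point): Point on the downhill, rubber face of the upright stop plate, midway across, 36 mm off the board (the height of the cylinder's axis); it moves with the plate. At rest it lies at x = 245 mm of the slope frame. The plate is 12 mm thick, 170 mm wide, and its top is 49 mm off the board.
- stop_plate (a joint): How far the spring-loaded stop plate has been pressed uphill: 0 m at rest, 0.016 m at its end stop (fully home). The spring takes about 2 N to start and 6 N at the end stop, and pushes the plate and cylinder back when released.
- ramp: The whole fixed test ramp, grey and aluminium, about 330 x 244 mm on the bench. Origin on the bench under its middle; x axis points level in the uphill direction, z up.
- screwdriver: Bystander: screwdriver with a red handle, lying on the bench beside the ramp.
- wrench: Bystander: steel wrench lying on the bench beside the ramp.
- regulator: Bystander: black round breathing regulator, 52 mm wide and 62 mm tall, standing near the ramp; origin under its middle.
- gauge: Bystander: round pressure gauge on a brass foot, 54 mm wide and 81 mm tall, standing near the ramp; origin under its middle.
- grease_jar: Bystander: white jar with a black lid, 52 mm wide and 50 mm tall, near the ramp; origin under its middle.
- collar: Bystander: aluminium ring, 52 mm wide and 24 mm tall, near the ramp; origin under its middle.
- cap: Bystander: open black cap, 54 mm wide and 32 mm tall, standing near the ramp; origin under its middle.
Not all that is in view belongs to the job. Of the things like the air_cylinder, leave any that is white; of the rest the smaller one is meant.

How it is judged:
By the outcome, as a careful person would: the job done as asked, in the order asked, and still so for the second after the job is handed in, while the arm keeps its last pose, push and grip.
It also fails if it takes over 38 s, if anything falls off the work surface, if the arm or the gripper's body presses on something with over 40 N, if the wrist force passes 120 N, or if a joint passes its speed limit or range.

## Working session

There is one attempt and no reset: what is moved stays moved. The work goes in short steps, Python scripts to look and compute and a shell command to move; the robot and the scene stay as the last step left them, time stands still between calls to the robot, and variables do not carry over. Pictures are saved under pics/ and viewed, at most 10 in all, crops included, and the job is handed in when it is done.

```bash
mkdir -p pics
cat > h.py <<'E'
import numpy as np,cv2
from station import ctrl
def grab(n,save=None):
    c=ctrl.get_calibration(n); im,d=ctrl.get_image(n)
    np.savez(f'/tmp/{n}.npz',im=im,d=d,E=c['extrinsics'],k=[c['fx'],c['fy'],c['cx'],c['cy']])
    if save: cv2.imwrite(save,im[:,:,::-1])
def pts(n):
    z=np.load(f'/tmp/{n}.npz');fx,fy,cx,cy=z['k'];d=z['d']
    v,u=np.mgrid[:d.shape[0],:d.shape[1]]
    P=np.stack([(u-cx)/fx*d,(v-cy)/fy*d,d],-1);E=z['E']
    return (P-E[:3,3])@E[:3,:3], z['im'], d
E
python3 - <<'E'
from h import *
grab('scene','pics/s0.png');grab('top','pics/t0.png')
o=ctrl.get_obs();print(o['t'],o['tool_pos'],o['tool_rot'],o['opening'])
E
```

```text
0.1 [ 0.25341055 -0.57070416  0.23017585] [-3.07150336e+00 -6.51122160e-01  2.77631856e-04] 0.08520292335948505
```

View pics/t0.png

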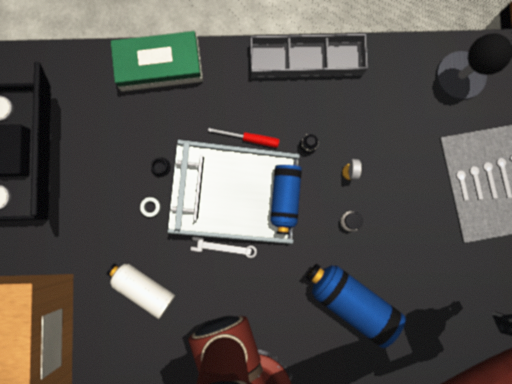

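View pics/s0.png

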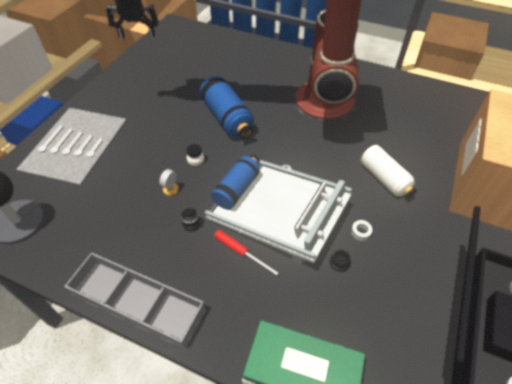

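In the top picture there are three similar cylinders: a blue one on the ramp (286,197), a large blue one (355,305) and a white one (142,290). The target is the smaller blue one on the ramp. I'll confirm it in a crop and measure.

Run:
```python
from h import *
P,im,d=pts('top')
c=im[125:265,140:380];cv2.imwrite('pics/c0.png',cv2.resize(c[:,:,::-1],None,fx=3.3,fy=3.3,interpolation=cv2.INTER_CUBIC))
for n,(u,v) in dict(bigblue=(355,305),cylmid=(286,197),board=(235,195),board2=(210,170),board3=(262,215),gauge=(352,170),jar=(350,221),reg=(309,143),valve=(284,230),drv=(262,140)).items(): print(n,P[v,u].round(3))
# board plane from points
m=(P[...,2]>.02)&(P[...,2]<.12)
v,u=np.mgrid[:384,:512]
s=(u>205)&(u<265)&(v>160)&(v<225)&(im.min(-1)>150)&(d>0)
Q=P[s];A=np.c_[Q[:,:2],np.ones(len(Q))];a=np.linalg.lstsq(A,Q[:,2],rcond=None)[0]
g=a[:2];print('plane',a,'slope deg',np.degrees(np.arctan(np.hypot(*g))),'dir',np.degrees(np.arctan2(g[1],g[0])))
# blue cylinder pixels
b=(im[...,2]>im[...,0].astype(int)+40)&(u>265)&(u<305)&(v>155)&(v<240)&(d>0)
B=P[b];print('blue',len(B),B.mean(0),B.min(0),B.max(0))
w=cv2.PCACompute2(B[:,:2].astype(np.float32),None);print(w)
```

```text
bigblue [ 0.242 -0.261  0.105]
cylmid [ 0.516 -0.1    0.093]
board [0.529 0.032 0.043]
board2 [0.597 0.097 0.056]
board3 [ 0.474 -0.039  0.031]
gauge [ 0.585 -0.279  0.069]
jar [ 0.451 -0.271  0.054]
reg [ 0.661 -0.169  0.065]
valve [ 0.432 -0.094  0.075]
drv [ 0.682 -0.045  0.022]
plane [0.01985297 0.15829548 0.02884136] slope deg 9.064329828364334 dir 82.85144958109291
blue 1302 [ 0.51707022 -0.09997928  0.08895149] [ 0.44202038 -0.14126572  0.06380207] [ 0.6014688  -0.06091639  0.10083191]
(array([[ 0.51707006, -0.09997921]], dtype=float32), array([[ 0.9918947 , -0.12706274],
       [ 0.12706274,  0.9918947 ]], dtype=float32), array([[0.00176846],
       [0.0003594 ]], dtype=float32))
```

View pics/c0.png

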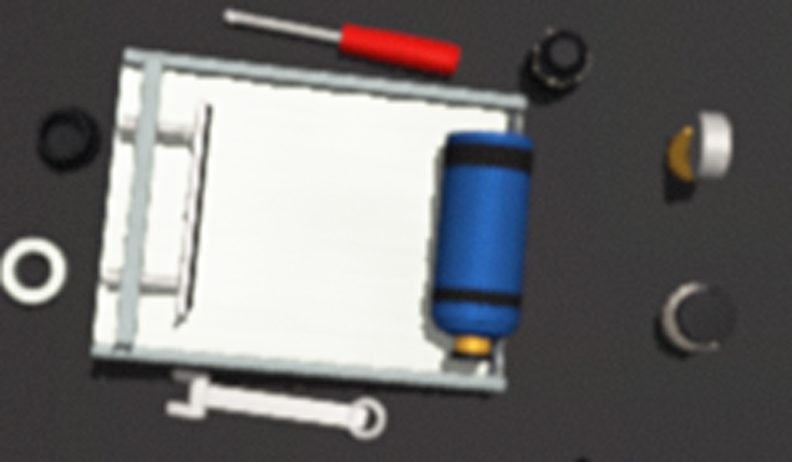

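The crop confirms it: the small blue cylinder lies across the ramp foot, with its valve toward the robot (crop pixel 472,345). Uphill is at a yaw of about 82.8°, and the stop plate is at the left. I'll approach behind it with the closing line parallel to the cylinder.

```bash
python3 -m crank '0.037 0.058 0 0.065;0.037 0.058 0 0.065;0.037 0.058 0 0.065;0.037 0.058 0 0.065;0.037 0.058 0 0.065' 60
python3 -m crank '0.037 0.058 0 0.065;0.037 0.058 0 0.065;0.037 0.058 0 0.065;0.037 0.058 0 0.065;0.037 0.058 0 0.065'
python3 -m crank '0.037 0.055 -0.02 0;0.037 0.055 -0.04 0;0.037 0.055 -0.05 0;0.037 0.055 -0.05 0;0 0 -0.03 0'
python3 - <<'E'
from h import *
o=ctrl.get_obs();print(o['t'],o['tool_pos'],o['opening'])
from scipy.spatial.transform import Rotation as R
print(R.from_rotvec(o['tool_rot']).as_matrix().round(3))
E
```

```text
t: 0.52
tool_pos: [0.3464, -0.4246, 0.2306]
tool_rot: [-2.805, -1.412, -0.0]
contact_force: [1.2, -0.1, 0.3]
opening: 0.0512
grip_force: 0.0
t: 0.93
tool_pos: [0.439, -0.2795, 0.2309]
tool_rot: [-2.358, -2.075, 0.0]
contact_force: [0.4, -0.2, -0.1]
opening: 0.0513
grip_force: 0.0
t: 1.35
tool_pos: [0.5131, -0.1662, 0.133]
tool_rot: [-2.355, -2.073, -0.001]
contact_force: [-0.5, -0.2, -0.6]
opening: 0.0508
grip_force: 0.0
1.35 [ 0.51310123 -0.16624778  0.13298942] 0.05082492879296766
[[ 0.127  0.992 -0.003]
 [ 0.992 -0.127  0.004]
 [ 0.003 -0.003 -1.   ]]
```

```bash
python3 -m crank '0 0 -0.05 0;0 0 -0.05 0;0 0 -0.05 0;0 0 -0.03 0;0 0 -0.012 0'
python3 - <<'E'
from h import *
grab('scene');im=np.load('/tmp/scene.npz')['im'][110:270,130:370]
cv2.imwrite('pics/s1.png',cv2.resize(im[:,:,::-1],None,fx=3.3,fy=3.3,interpolation=cv2.INTER_CUBIC))
E
```

```text
t: 1.77
tool_pos: [0.5101, -0.1699, 0.0365]
tool_rot: [-2.358, -2.066, 0.004]
contact_force: [-0.2, 0.9, -0.9]
opening: 0.0513
grip_force: 0.0
```

View pics/s1.png

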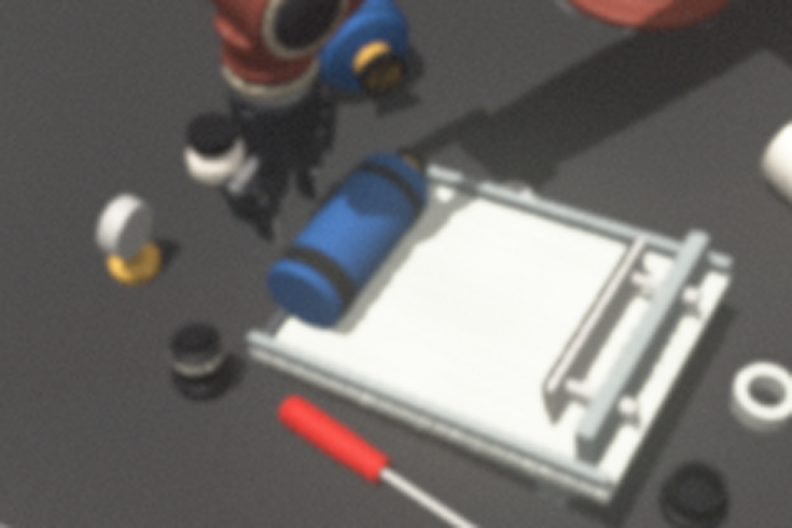

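The fingers stand behind the cylinder, between it (crop 345,240) and the jar (215,150). Nothing has been touched. Next, make contact slowly.

```bash
python3 -m crank '0.001 0.006 0 0;0.001 0.006 0 0;0.001 0.006 0 0;0.001 0.006 0 0;0.001 0.006 0 0'
python3 -m crank '0.0007 0.006 0.001 0;0.0007 0.006 0.001 0;0.0008 0.006 0.001 0;0.0008 0.006 0.001 0;0.0008 0.006 0.001 0'
python3 -m crank '0.0007 0.006 0.001 0;0.0007 0.006 0.001 0;0.0008 0.006 0.001 0;0.0008 0.006 0.001 0;0.0008 0.006 0.001 0'
python3 -m crank '0.0007 0.006 0.001 0;0.0007 0.006 0.001 0;0.0008 0.006 0.001 0;0.0008 0.006 0.001 0;0.0008 0.006 0.001 0'
python3 - <<'E'
from h import *
grab('top','pics/t1.png');P,im,d=pts('top')
c=im[125:265,140:380];cv2.imwrite('pics/c1.png',cv2.resize(c[:,:,::-1],None,fx=3.3,fy=3.3,interpolation=cv2.INTER_CUBIC))
E
```

```text
t: 2.23
tool_pos: [0.5159, -0.1561, 0.0415]
tool_rot: [2.362, 2.069, 0.001]
contact_force: [-0.0, -0.0, -0.3]
opening: 0.0515
grip_force: 0.0
t: 2.65
tool_pos: [0.5173, -0.1415, 0.0433]
tool_rot: [2.362, 2.07, -0.001]
contact_force: [0.0, -3.0, 1.5]
opening: 0.0512
grip_force: 1.2
t: 3.07
tool_pos: [0.5189, -0.126, 0.0453]
tool_rot: [-2.363, -2.07, 0.0]
contact_force: [-0.5, -3.1, 2.0]
opening: 0.051
grip_force: 1.2
t: 3.48
tool_pos: [0.5208, -0.1109, 0.0478]
tool_rot: [-2.363, -2.07, 0.0]
contact_force: [-0.8, -2.1, 1.7]
opening: 0.0513
grip_force: 1.2
```

View pics/c1.png

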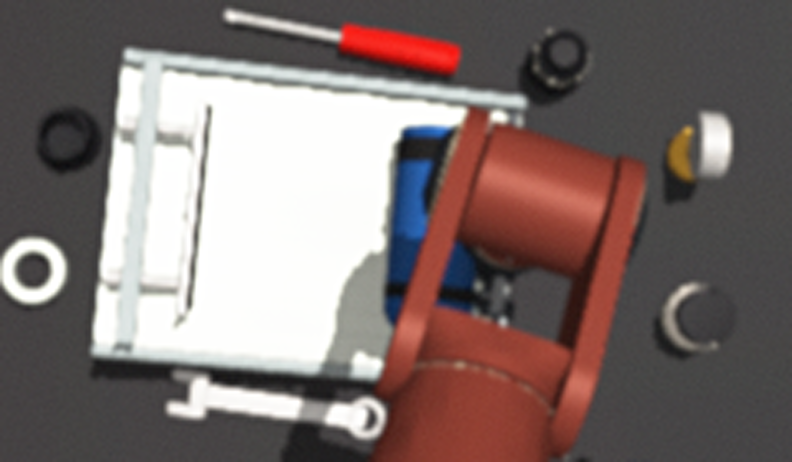

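It is rolling straight, with the cylinder square to the rails (crop 430,225) and a push of about 3 N. I'll carry on.

```bash
python3 -m crank '0.0007 0.006 0.0009 0;0.0007 0.006 0.0009 0;0.0008 0.006 0.0009 0;0.0008 0.006 0.0009 0;0.0008 0.006 0.0009 0' | grep -E 'pos|force'
python3 -m crank '0.0007 0.006 0.0009 0;0.0007 0.006 0.0009 0;0.0008 0.006 0.0009 0;0.0008 0.006 0.0009 0;0.0008 0.006 0.0009 0' | grep -E 'pos|force'
python3 -m crank '0.0007 0.006 0.0009 0;0.0007 0.006 0.0009 0;0.0008 0.006 0.0009 0;0.0008 0.006 0.0009 0;0.0008 0.006 0.0009 0' | grep -E 'pos|force'
python3 -m crank '0.0007 0.006 0.0009 0;0.0007 0.006 0.0009 0;0.0008 0.006 0.0009 0;0.0008 0.006 0.0009 0;0.0008 0.006 0.0009 0' | grep -E 'pos|force'
python3 -m crank '0.0007 0.006 0.0009 0;0.0007 0.006 0.0009 0;0.0008 0.006 0.0009 0;0.0008 0.006 0.0009 0;0.0008 0.006 0.0009 0' | grep -E 'pos|force'
python3 -m crank '0.0007 0.006 0.0009 0;0.0007 0.006 0.0009 0;0.0008 0.006 0.0009 0;0.0008 0.006 0.0009 0;0.0008 0.006 0.0009 0' | grep -E 'pos|force'
python3 -m crank '0.0007 0.006 0.0009 0;0.0007 0.006 0.0009 0;0.0008 0.006 0.0009 0;0.0008 0.006 0.0009 0;0.0008 0.006 0.0009 0' | grep -E 'pos|force'
python3 - <<'E'
from h import *
grab('scene');im=np.load('/tmp/scene.npz')['im'][110:270,130:370]
cv2.imwrite('pics/s2.png',cv2.resize(im[:,:,::-1],None,fx=3.3,fy=3.3,interpolation=cv2.INTER_CUBIC))
E
```

```text
tool_pos: [0.5228, -0.096, 0.0501]
contact_force: [0.5, -2.5, 0.4]
grip_force: 1.3
tool_pos: [0.5246, -0.0809, 0.0523]
contact_force: [-0.6, -2.6, 2.1]
grip_force: 1.3
tool_pos: [0.5265, -0.0659, 0.0546]
contact_force: [-0.6, -2.4, 1.8]
grip_force: 1.3
tool_pos: [0.5284, -0.0509, 0.0568]
contact_force: [-0.4, -2.6, 1.5]
grip_force: 1.3
tool_pos: [0.5303, -0.0359, 0.0591]
contact_force: [-0.6, -2.4, 2.2]
grip_force: 1.3
tool_pos: [0.5322, -0.0209, 0.0613]
contact_force: [-0.5, -2.5, 1.4]
grip_force: 1.3
tool_pos: [0.5341, -0.0059, 0.0635]
contact_force: [-0.4, -2.5, 1.7]
grip_force: 1.3
```

View pics/s2.png

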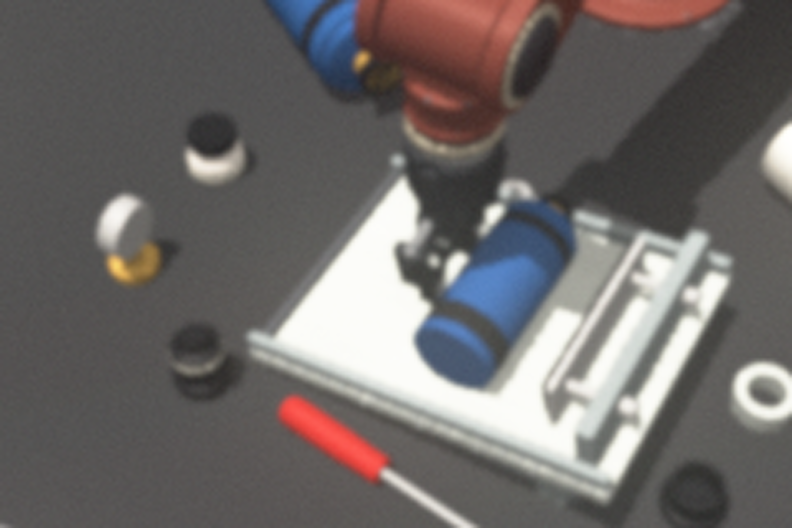

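The cylinder (crop 500,290) is square and the fingers are behind its middle, with the plate at (600,320) about 40 mm ahead. I'll go on to the plate, then press more slowly.

```bash
python3 -m crank '0.0007 0.006 0.0009 0;0.0007 0.006 0.0009 0;0.0008 0.006 0.0009 0;0.0008 0.006 0.0009 0;0.0008 0.006 0.0009 0' | grep -E 'pos|force'
python3 -m crank '0.0007 0.006 0.0009 0;0.0007 0.006 0.0009 0;0.0008 0.006 0.0009 0;0.0008 0.006 0.0009 0;0.0008 0.006 0.0009 0' | grep -E 'pos|force'
python3 -m crank '0.0005 0.004 0.0006 0;0.0005 0.004 0.0006 0;0.0005 0.004 0.0006 0;0.0005 0.004 0.0006 0;0.0005 0.004 0.0006 0' | grep -E 'pos|force'
python3 -m crank '0.0004 0.003 0.0005 0;0.0004 0.003 0.0005 0;0.0004 0.003 0.0005 0;0.0004 0.003 0.0005 0;0.0004 0.003 0.0005 0' | grep -E 'pos|force'
python3 -m crank '0.0004 0.003 0.0005 0;0.0004 0.003 0.0005 0;0.0004 0.003 0.0005 0;0.0004 0.003 0.0005 0;0.0004 0.003 0.0005 0' | grep -E 'pos|force'
```

```text
tool_pos: [0.5361, 0.009, 0.0659]
contact_force: [-1.6, -3.4, 1.5]
grip_force: 1.3
tool_pos: [0.5379, 0.0241, 0.0681]
contact_force: [-0.8, -2.9, 1.9]
grip_force: 1.3
tool_pos: [0.5391, 0.0339, 0.0695]
contact_force: [-1.2, -3.7, 2.7]
grip_force: 2.3
tool_pos: [0.5401, 0.0403, 0.0707]
contact_force: [0.5, -7.4, 0.9]
grip_force: 3.4
tool_pos: [0.5413, 0.0474, 0.0719]
contact_force: [0.1, -8.1, 0.2]
grip_force: 4.0
```

Contact with the plate came at y≈0.033, so fully home should be near y≈0.049. I'll continue until the force climbs steeply.

```bash
python3 -m crank '0.0003 0.002 0.0003 0;0.0003 0.002 0.0003 0;0.0003 0.002 0.0003 0;0.0003 0.002 0.0003 0;0.0003 0.002 0.0003 0' | grep -E 'pos|force'
python3 -m crank '0.0003 0.002 0.0003 0;0.0003 0.002 0.0003 0;0 0 0 0;0 0 0 0;0 0 0 0' | grep -E 'pos|force'
```

```text
tool_pos: [0.542, 0.0505, 0.0725]
contact_force: [0.6, -17.5, -1.7]
grip_force: 8.6
tool_pos: [0.542, 0.0505, 0.0725]
contact_force: [0.7, -21.1, -1.4]
grip_force: 10.5
```

The tool has stopped at y=0.0505 while the force rises to 21 N, so the plate is on its end stop. I'll check that it holds.

```bash
python3 -m crank '0 0 0 0;0 0 0 0;0 0 0 0;0 0 0 0;0 0 0 0' | grep -E 't:|pos|force'
python3 - <<'E'
from h import *
grab('scene');im=np.load('/tmp/scene.npz')['im'][110:270,130:370]
cv2.imwrite('pics/s3.png',cv2.resize(im[:,:,::-1],None,fx=3.3,fy=3.3,interpolation=cv2.INTER_CUBIC))
E
```

```text
t: 9.83
tool_pos: [0.542, 0.0505, 0.0725]
tool_rot: [2.355, 2.067, -0.013]
contact_force: [0.6, -20.7, -1.8]
grip_force: 10.4
```

View pics/s3.png

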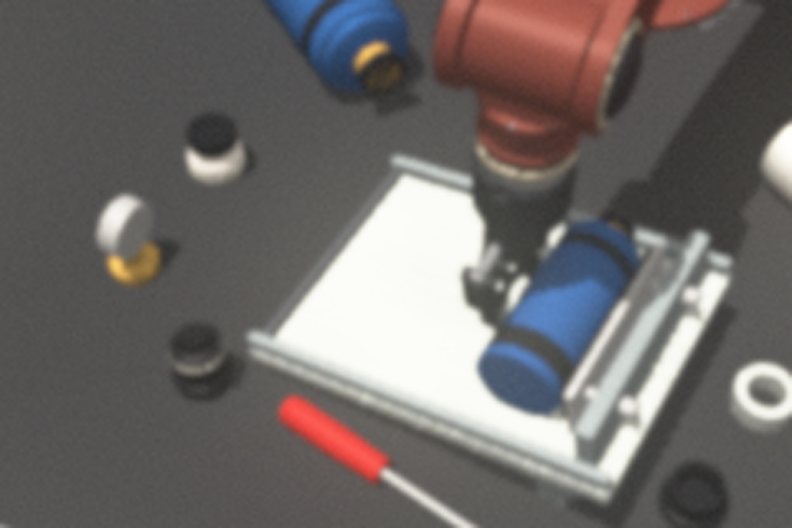

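The cylinder (crop 560,315) is square against the plate, the plate is close up to the end block (620,345), and the bystanders are where they were. The push holds steady, so I'm handing in.

```bash
python3 -c "
from station import ctrl
print(ctrl.finish_job())"
```

```text
the job is handed in; nothing more can be done
None
```

I rolled the small blue cylinder up the ramp and handed the job in at about 9.9 s, with the fingers still holding it against the stop plate at a steady 21 N. The plate looks fully home: the tool stopped moving while the force climbed. The other things on the bench were untouched.

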